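# Lock the nest box's sliding front with its pin

### The arm

A 6-joint arm with a two-finger parallel gripper is mounted at the origin on the work surface. World frame = base frame: x ahead of the robot, y to its left, z up, the work surface at z = 0. Lengths are in m, angles in rad, forces in N, time in s.
With the tool pointing down it reaches from about 0.35 to 0.95 m from the base axis. Payload 17.4 kg.
Tool frame: the origin (TCP) lies midway between the tips of the shut fingers; the grasp point (between the pads) lies behind it (robot.grip_point_offset is the y of the grasp point in the tool frame, in m); y points along the fingers, x is the direction in which the jaws open and shut, and the axes are right-handed (so a half turn about y gives the same grasp; the last joint's range is limited). The gripper opens to 93 mm and grips with 3 to 60 N. Pads are 15 mm wide; open, the fingers measure 128 mm over their backs; the gripper's body (75 mm by 188 mm) begins 65 mm behind the grasp point.
Start: joints at [-1.327, 0.116, 1.442, -0, 1.584, -0.038], TCP at [0.188, -0.648, 0.219] pointing down, gripper open.
Joint ranges: [-2.83, 2.83], [-0.83, 2.19], [0.07, 2.5], [-1.14, 4.28], [0.01, 3], [-2.97, 2.97]. Speed limits (rad/s): [1.89, 1.89, 2.22, 3.14, 3.14, 3.14].

### API

Orientations are given as [roll, pitch, yaw] about the fixed x, y, z axes, in that order (R = Rz(yaw) Ry(pitch) Rx(roll)).
In Python, from bench import robot, cams gives the robot as it stands. The module is installed in compiled form; this text tells all that it offers.
- The arm moves only by the tool servo_tool, never from a script. Its argument "increments" is a list of rows, each an object of numbers: "x", "y", "z": the shift along the tool's x, y, z in mm; "wx", "wy", "wz": the turn, a rotation vector about the tool's x, y, z in degrees; "claw": the opening, from 0 (shut) to 1 (fully open). A call has 1 to 20 rows; each row shifts and turns the commanded pose from where the row before left it, along the tool's axes as they then stand; what a row does not reach is not made up. A row lasts 1/12 s, in which the tool goes at most 41.7 mm and 7.16 degrees, less where a joint would pass 70% of its speed; a pose out of reach is approached as far as the arm can. A call is refused whole if a number of a shift passes 41.7 or a number of a turn 7.16, either way. A call with a gripper value outside its range is refused whole. The fingers move at their own pace and stop on an object; the grip force is fixed at half the most. Time passes only in rows, so rows that do not move let the fingers close. It gives the time, the measured TCP pose, the force and the opening at its end, in the units of the state.
- robot.state(): the state, without advancing time (a new reading comes with each control period).
- cams.camera(name): name is "scene" or "top" or "wrist"; returns a dict with "img" (384x512x3 uint8, red, green, blue), "range_z" (384x512 float32, m along the optical axis (not along the pixel's ray), 0 where there is no reading), "K" (3x3 intrinsics, pixels), "origin" and "orientation" of the camera in the world. Camera axes: x right, y down, z forward; pixel columns grow to the right and rows downward; lengths in m; the calibration is good to about 2 mm. A picture is of the moment at which its call begins.
- robot.job_done(): hands the job in, once; it reports no verdict.
The state is a dict: "t": time; "qpos": joint angles; "joint_vel": joint speeds; "joint_torque": joint torques, N m; "ee_pos": TCP position; "ee_rot": TCP orientation; "wrist_force": force on the tool from outside, world axes, zero at the start; "torque": the same for the moment, N m; "opening": finger opening in m.
Only numpy, scipy, OpenCV 4.12 (cv2) and the standard library are available. Lean on these libraries where they do the work, as an engineer would, in place of code of your own. Each camera call takes 0.05 s, during which the arm holds its last target. There are 200 camera calls.

### The job

Slide the green front of the nest box fully shut, take the red-headed steel pin out of the rack and thread it down through the upper lug, the front's brass tongue and the lower lug. Press it fully home past the spring catch, so that its collar lies flat on the upper lug, without ever forcing it; let go, and leave the wooden pegs, the hammer and the steel dish alone.

Things in the scene. Friction and masses are not known exactly. Their poses are not given: they have to be found in the camera images.
- nestbox: roofless wooden nest box fixed to the bench, 200 mm wide, walls 130 mm high, gabled back 175 mm. Origin: a reference point on the bench before its front; z up, +x towards the box (front wall at x = +45 mm), y along its front. Battens on the wall carry two aluminium lugs and the green sliding front as one hand-fitted set: it sits, fixed, anywhere 4 to 34 mm towards +y from this reference
- upper_lug (a point): reference point (axes as nestbox) at the height of the upper lug's top, 130 mm; NOT the hole. The true hole has the same x and height but lies 4 to 34 mm from here towards +y: see or feel for it. Lug 44 mm wide (y), 12 mm thick, 50 mm out, vertical 13.6 mm hole. Next down come the front's brass tongue (36 mm wide, 12 mm thick, top at 89 mm, 13.6 mm hole) and the lower lug
- lower_lug (a point): reference point at the height of the lower lug's top, 47 mm above the bench, 12 mm thick, 13.6 mm hole; the hole is off towards +y by the same unknown amount as the upper one. Inside it a spring catch grips the pin: over the last 15 to 25 mm before home the pin does not fall by its weight but must be pressed down with roughly 3 to 15 N
- panel (a joint): green sliding front: 0 m = shut against its stop, tongue hole in line with the lugs; grows as it opens to the nestbox's +y (to 0.09). Slides at about 3 N, stays where left. Handle: dark wooden block 14 mm wide (y), x = -11 to +31 mm, 64 to 116 mm above the bench, its middle at y = 78 mm + this value + the set's offset (4 to 34), nestbox frame; push it or pinch it from above
- pin: steel pin upright in the rack, about 150 g: red head 20 mm across, 44 mm high; below it a collar 26 mm across, 5 mm thick; below that a shank 12 mm across, 112 mm long, end bluntly chamfered to 10.8 mm. Origin mid-head (22 mm above the collar's top, 139 mm above the tip), z up along the pin. In the rack its origin is 159 mm above the bench, fully home 157 mm
- rack: wooden block fixed to the bench, 60 x 160 x 80 mm high, with a row along its y of three 13 mm holes 60 mm deep, 50 mm apart; origin at the centre of its underside. The pin stands in any one of them (its collar about 52 mm above the block), two wooden pegs in the others
- peg_a: plain wooden peg, 11.6 mm across, 80 mm long, standing in the rack, rising 20 mm above it; origin at its lower end. Leave alone
- peg_b: another such peg. Leave alone
- hammer: hammer lying on the bench, origin under its middle. Leave alone
- dish: steel dish 110 mm across, 40 mm high, on the bench; origin at the centre of its underside. Leave alone
Things that resemble listed ones, but are neither listed nor needed, are in the scene too. What is meant by the pin is not purple, and is the smaller of those in its own colour.

How it is judged:
By the outcome, as a careful person would: the job done as asked, in the order asked, and still so for the second after the job is handed in, with the robot touching nothing.
It also fails if it takes over 72 s, if anything falls off the work surface, if the arm or the gripper's body presses on something with over 40 N, if the wrist force passes 120 N, or if a joint passes its speed limit or range.

## Working session

There is one attempt and no reset: what is moved stays moved. The work goes in short steps, Python scripts to look and compute and a tool call to move; the robot and the scene stay as the last step left them, time stands still between calls to the robot, and variables do not carry over. Pictures are saved under pics/ and viewed, about 8 in all and at most 12, crops included, and the job is handed in when it is done.

Besides the shell and the picture viewer there is one more tool, called after "Emit:" as name(argument=value, ...), one argument or row to a line, values as JSON. servo_tool: Moves the arm, as the interface text tells. Its arguments: {"type":"object","properties":{"increments":{"type":"array"}},"required":["increments"]}

```bash
mkdir -p pics; cat > h.py <<'E'
import numpy as np, cv2
from scipy.spatial.transform import Rotation as Ro
from bench import robot, cams
def R(o):
    o=np.array(o,float)
    if o.shape==(3,3): return o
    return Ro.from_euler('xyz',o).as_matrix() if o.size==3 else Ro.from_quat(o).as_matrix()
def cloud(c):
    z=c['range_z']; v,u=np.mgrid[:z.shape[0],:z.shape[1]]
    d=np.stack([u,v,np.ones_like(u)],-1)@np.linalg.inv(c['K']).T
    return (d*z[...,None])@R(c['orientation']).T+np.array(c['origin'])
def ray(c,u,v,zp):
    d=R(c['orientation'])@np.linalg.inv(c['K'])@np.array([u,v,1.]); o=np.array(c['origin'])
    return o+d*(zp-o[2])/d[2]
def proj(c,p):
    q=c['K']@(R(c['orientation']).T@(np.array(p)-np.array(c['origin']))); return q[:2]/q[2]
def save(c,n): cv2.imwrite('pics/'+n+'.png',c['img'][...,::-1])
E
python3 - <<'E'
from h import *
print(robot.state(), robot.grip_point_offset)
ims=[]
for n in ('scene','top','wrist'):
    c=cams.camera(n); np.save(n+'.npy',c,allow_pickle=True); print(n,c['origin'],c['orientation'],c['K'][0]); ims.append(c['img'])
cv2.imwrite('pics/a.png',cv2.resize(ims[0],(800,600))[...,::-1]);cv2.imwrite('pics/b.png',cv2.resize(ims[1],(800,600))[...,::-1])
E
```

```text
{'t': 0.0, 'qpos': array([-1.32682618e+00,  1.16494162e-01,  1.44224689e+00,  1.74856552e-05,
        1.58397640e+00, -3.77951439e-02]), 'joint_vel': array([ 7.67225136e-04,  1.36790321e-05,  5.15383534e-04, -1.19642187e-03,
       -7.44487993e-04,  4.34621746e-04]), 'joint_torque': array([ 1.22616853e-03, -7.21260309e+01, -6.22605085e+01,  7.80422380e-02,
        2.38343258e-02, -1.03230204e-04]), 'ee_pos': array([ 0.18763856, -0.64819733,  0.21791107]), 'ee_rot': array([-1.57073635e+00,  1.12333386e-03, -1.28903079e+00]), 'wrist_force': array([-0.19657731,  0.36153196,  0.1791411 ]), 'torque': array([ 0.02784452, -0.01838262,  0.03834428]), 'opening': 0.09360340542984964} -0.0188
scene [ 0.80420531 -0.72239059  0.91895487] [-2.48696994e+00 -1.24842395e-04  4.71082019e-01] [417.70572592   0.         265.63126879]
top [ 0.43476619 -0.17151659  1.05778492] [-3.03091014  0.02215867 -1.57167594] [368.10198296   0.         255.32378737]
wrist [ 0.2679849  -0.62458175  0.38414106] [ 2.84175989e+00  9.95934701e-04 -1.28894948e+00] [314.81578686   0.         261.81001336]
```

View pics/a.png

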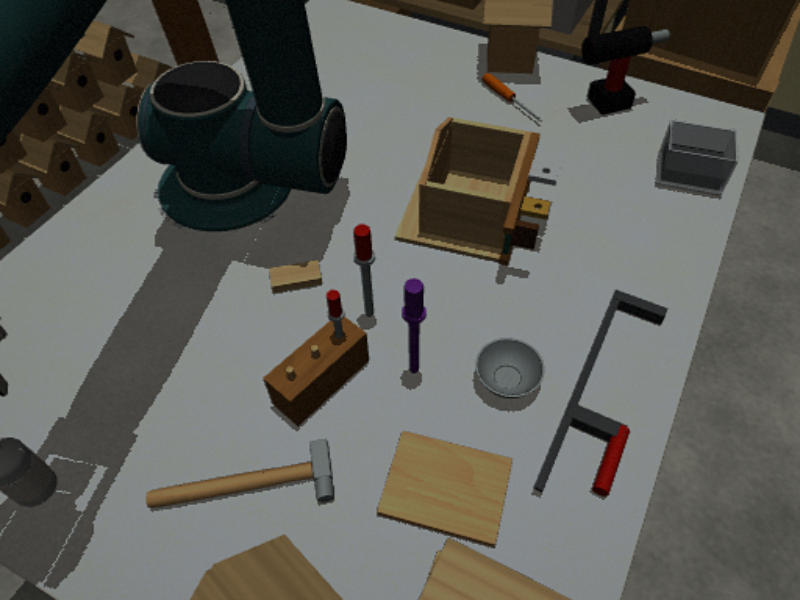

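View pics/b.png

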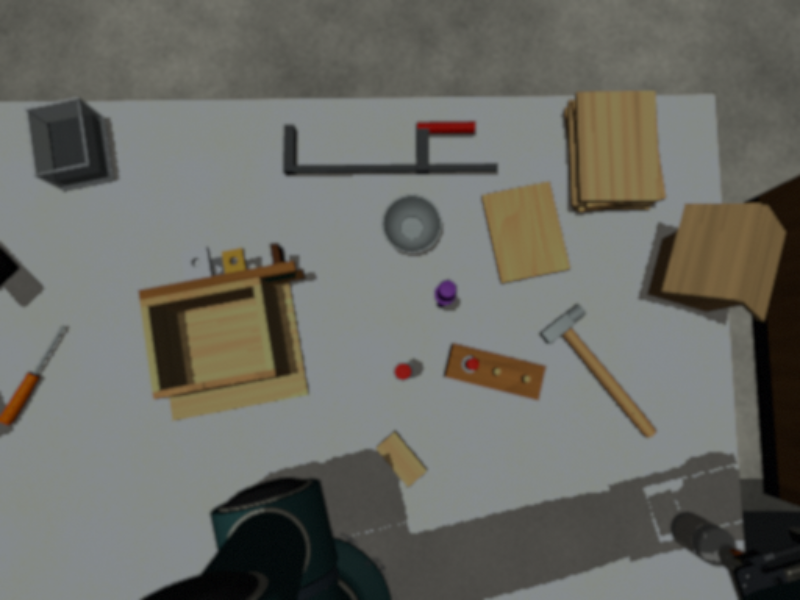

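Both views: rack pin (small red) at top-view (472,364)/800-scale, larger loose red decoy at (403,371), purple decoy at (446,293); box front faces away from the robot, with the lug near (205,262), tongue (233,260) and handle (278,255).

```bash
python3 - <<'E'
from h import *
for n in ('top','scene'):
    c=np.load(n+'.npy',allow_pickle=True).item(); P=cloud(c); hsv=cv2.cvtColor(c['img'],cv2.COLOR_RGB2HSV)
    H,S,V=[hsv[...,i].astype(int) for i in range(3)]
    for nm,m in (('red',((H<6)|(H>174))&(S>180)&(V>70)),('brass',(H>17)&(H<30)&(S>165)&(V>100)),('green',(H>40)&(H<80)&(S>90))):
        k,l,st,ce=cv2.connectedComponentsWithStats(m.astype(np.uint8))
        for i in range(1,k):
            if st[i,4]>12:
                p=P[l==i]; print(n,nm,ce[i].round(1),st[i,4],np.median(p,0).round(3),p.min(0).round(3),p.max(0).round(3))
    # points near height 130 in front of box
    x0,x1,y0,y1=((110,200,145,190) if n=='top' else (310,360,95,165))
    im=cv2.resize(c['img'][y0:y1,x0:x1],None,fx=8,fy=8,interpolation=cv2.INTER_CUBIC)
    cv2.imwrite(f'pics/c_{n}.png',im[...,::-1])
c=np.load('top.npy',allow_pickle=True).item();P=cloud(c)
for v in range(150,186,3): print(v,[f"{int(1000*z)}" for z in P[v,115:196:3,2]])
print(P[150,115],P[150,195],P[185,115])
E
python3 -c "
import cv2,numpy as np
a=cv2.imread('pics/c_top.png');b=cv2.imread('pics/c_scene.png');b=cv2.resize(b,(170,238))if 0 else b
o=np.zeros((600,800,3),np.uint8);a=cv2.resize(a,(400,200));b=cv2.resize(b,(400,560));o[:200,:400]=a;o[:560,400:]=b;cv2.imwrite('pics/c.png',o)"
```

```text
top red [286.6  81.3] 189 [ 0.876 -0.241  0.025] [ 0.435 -0.286  0.015] [ 0.884 -0.172  1.058]
top red [302.1 232.5] 38 [ 0.437 -0.263  0.181] [ 0.431 -0.269  0.177] [ 0.445 -0.255  0.186]
top red [257.7 237.4] 61 [ 0.427 -0.159  0.211] [ 0.418 -0.168  0.208] [ 0.434 -0.15   0.214]
top brass [149.5 167.7] 128 [0.61  0.132 0.089] [0.584 0.107 0.086] [0.632 0.152 0.132]
top green [176.4 177.7] 15 [0.585 0.063 0.073] [0.583 0.05  0.065] [0.588 0.078 0.086]
scene red [231.2 147.1] 58 [ 0.427 -0.157  0.212] [ 0.416 -0.168  0.21 ] [ 0.438 -0.145  0.216]
scene red [212.7 188.4] 38 [ 0.437 -0.262  0.183] [ 0.429 -0.27   0.179] [ 0.446 -0.254  0.185]
scene red [391.3 293.5] 376 [ 0.879 -0.24   0.026] [ 0.804 -0.722  0.018] [ 0.889 -0.179  0.919]
scene brass [342.1 131. ] 129 [0.607 0.137 0.09 ] [0.584 0.115 0.086] [0.633 0.16  0.094]
scene green [ 9.5 61.7] 15 [ 0.191 -0.403  0.524] [ 0.188 -0.408  0.516] [ 0.192 -0.399  0.53 ]
scene green [ 3.5 68.9] 13 [ 0.193 -0.42   0.521] [ 0.19  -0.424  0.517] [ 0.196 -0.414  0.526]
scene green [324.2 155.8] 38 [0.596 0.037 0.078] [0.592 0.034 0.054] [0
[... 1449 characters left out ...]
3', '129', '120', '78', '52', '50']
177 ['1', '130', '129', '131', '130', '130', '130', '129', '127', '131', '131', '129', '130', '132', '128', '129', '130', '126', '118', '94', '89', '82', '72', '64', '56', '53', '50']
180 ['129', '130', '131', '129', '131', '131', '129', '129', '130', '130', '130', '127', '129', '128', '130', '129', '129', '129', '96', '54', '49', '52', '45', '38', '1', '5', '2']
183 ['128', '129', '131', '129', '131', '130', '132', '129', '129', '129', '130', '130', '130', '130', '129', '123', '128', '131', '100', '67', '31', '7', '8', '8', '-3', '-1', '0']
[6.80552443e-01 2.66271395e-01 5.53815878e-04] [0.67873026 0.02871013 0.00230275] [0.55901269 0.20904953 0.12954526]
```

View pics/c.png

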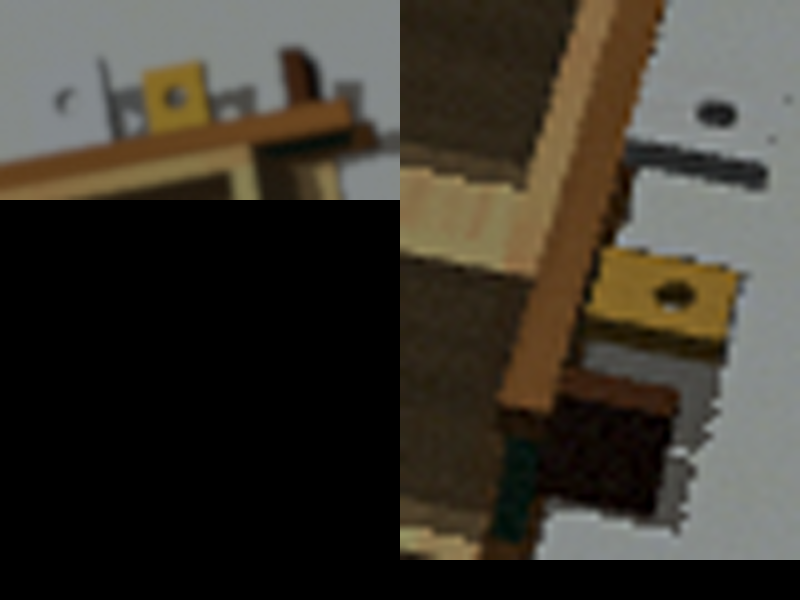

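```bash
python3 - <<'E'
from h import *
T=np.load('top.npy',allow_pickle=True).item();S=np.load('scene.npy',allow_pickle=True).item()
print('lug hole',ray(T,124.9,167.3,.13),ray(S,349.5,109.1,.13))
print('tongue hole',ray(T,149.4,166.8,.089),ray(S,344.4,131.7,.089))
# front top rail outer edge, from top: cloud points z 125..135, per column smallest row right of lug
P=cloud(T); pts=[]
for u in list(range(160,172)):
    col=P[:,u,2]; v=np.where((col>.124)&(col<.136)&(np.arange(384)>160))[0].min(); pts.append(ray(T,u,v-.5,.13)[:2])
for u in list(range(95,110)):
    col=P[:,u,2]; v=np.where((col>.124)&(col<.136)&(np.arange(384)>160))[0].min(); pts.append(ray(T,u,v-.5,.13)[:2])
pts=np.array(pts); f=np.polyfit(pts[:,1],pts[:,0],1); print('edge x=',f,'yaw of nest +y deg',np.degrees(np.arctan2(-1,-f[0])), (pts[:,0]-np.polyval(f,pts[:,1])).round(4))
h=(P[...,2]>.109)&(P[...,2]<.12)&(P[...,0]>.57)&(P[...,0]<.66)&(P[...,1]>.03)&(P[...,1]<.12)
print('handle top',P[h].mean(0),P[h].min(0),P[h].max(0),h.sum())
# pin: top head face centres z=.181
print('pin',ray(T,302.1,232.5,.179),ray(S,212.7,188.4,.165))
h=(P[...,2]>.15)&(P[...,0]>.3)&(P[...,0]<.6)&(P[...,1]>-.35)&(P[...,1]<-.1)
k,l,st,ce=cv2.connectedComponentsWithStats(h.astype(np.uint8))
for i in range(1,k): print(st[i],P[l==i].mean(0).round(3),P[l==i].max(0).round(3))
E
```

```text
lug hole [0.60485632 0.18504166 0.13      ] [0.60547615 0.18761205 0.13      ]
tongue hole [0.61340997 0.13447678 0.089     ] [0.61505525 0.13857933 0.089     ]
edge x= [-0.18749746  0.61159862] yaw of nest +y deg -79.38048517230916 [-0.0005 -0.001   0.0011  0.0006  0.0001 -0.0004 -0.0009  0.0012  0.0007
  0.0002 -0.0003 -0.0008  0.0003 -0.0002 -0.0006 -0.0011  0.001   0.0005
 -0.     -0.0005 -0.001   0.0011  0.0006  0.0001 -0.0004 -0.0009  0.0012]
handle top [0.6182189  0.05766224 0.1158247 ] [0.57310817 0.04686025 0.11009615] [0.63988365 0.07885248 0.11991869] 80
pin [ 0.43726165 -0.26281101  0.179     ] [ 0.42819612 -0.25129998  0.165     ]
[131   0   1   1   1] [ 0.435 -0.172  1.058] [ 0.435 -0.172  1.058]
[151   0   1   1   1] [ 0.435 -0.172  1.058] [ 0.435 -0.172  1.058]
[305   0   1   1   1] [ 0.435 -0.172  1.058] [ 0.435 -0.172  1.058]
[467   0   2   1   2] [ 0.435 -0.172  1.058] [ 0.435 -0.172  1.058]
[505   1   1   1   1] [ 0.435 -0.172  1.058] [ 0.435 -0.172  1.058]
[99  3  1  1  1] [ 0.435 -0.172  1.058] [ 0.435 -0.172  1.058]
[124   2   1   1   1] [ 0.435 -0.172  1.058] 
[... 28230 characters left out ...]
0.435 -0.172  1.058]
[455 377   1   1   1] [ 0.435 -0.172  1.058] [ 0.435 -0.172  1.058]
[210 379   1   1   1] [ 0.435 -0.172  1.058] [ 0.435 -0.172  1.058]
[216 379   1   1   1] [ 0.435 -0.172  1.058] [ 0.435 -0.172  1.058]
[166 380   1   1   1] [ 0.435 -0.172  1.058] [ 0.435 -0.172  1.058]
[360 381   1   1   1] [ 0.435 -0.172  1.058] [ 0.435 -0.172  1.058]
[425 381   1   1   1] [ 0.435 -0.172  1.058] [ 0.435 -0.172  1.058]
[152 383   1   1   1] [ 0.435 -0.172  1.058] [ 0.435 -0.172  1.058]
[447 382   1   1   1] [ 0.435 -0.172  1.058] [ 0.435 -0.172  1.058]
[474 383   1   1   1] [ 0.435 -0.172  1.058] [ 0.435 -0.172  1.058]
[492 382   1   1   1] [ 0.435 -0.172  1.058] [ 0.435 -0.172  1.058]
```

Emit:
servo_tool(
  increments=[
    {"y":-30,"wy":5.5,"claw":0.55},
    {"y":-30},
    {"y":-30},
    {"y":-20},
    {"x":-30,"z":27.5},
    {"x":-30,"z":27.5},
    {"x":-30,"z":27.5},
    {"x":-30,"z":27.5},
    {"x":-30,"z":27.5},
    {"x":-30,"z":27.5},
    {"x":-30,"z":27.5},
    {"x":-30,"z":27.5},
    {"x":-30,"z":27.5},
    {"x":-30,"z":27.5},
    {"x":-30,"z":27.5},
    {"x":-30,"z":27.5},
    {"x":-30,"z":27.5},
    {"x":-30,"z":27.5},
    {"x":-30,"z":27.5},
    {"x":-30,"z":27.5},
  ],
)

```text
validation failed for argument at $.in...
```

```bash
cat >> h.py <<'E'
def go(p,yaw=None):
    s=robot.state(); M=R(s['ee_rot']); d=M.T@(np.array(p)-s['ee_pos'])*1000
    print('t',round(float(s['t']),2),'pos',s['ee_pos'].round(4),'rot',np.degrees(s['ee_rot']).round(2),'F',s['wrist_force'].round(1),'open',round(s['opening'],4),'tool move mm',d.round(1))
E
python3 -c "
from h import *
go([.626,.0595,.2])"
```

```text
t 0.15 pos [ 0.1877 -0.6482  0.2181] rot [-9.000e+01  5.000e-02 -7.385e+01] F [ 0.   0.7 -1.1] open 0.093 tool move mm [-557.9   18.6  617.9]
```

Emit:
servo_tool(
  increments=[
    {"x":0,"y":-30,"z":0,"wx":0,"wy":5.5,"wz":0,"claw":0.55},
  ],
)

```text
t: 0.23
ee_pos: [0.1873, -0.6469, 0.2426]
ee_rot: [-1.571, 0.008, -1.383]
wrist_force: [0.6, -0.2, -0.3]
opening: 0.0893
```

Emit:
servo_tool(
  increments=[
    {"x":0,"y":-30,"z":0,"wx":0,"wy":0,"wz":0,"claw":0.55},
    {"x":0,"y":-30,"z":0,"wx":0,"wy":0,"wz":0,"claw":0.55},
    {"x":0,"y":-30,"z":0,"wx":0,"wy":0,"wz":0,"claw":0.55},
    {"x":-30,"y":0,"z":27.5,"wx":0,"wy":0,"wz":0,"claw":0.55},
    {"x":-30,"y":0,"z":27.5,"wx":0,"wy":0,"wz":0,"claw":0.55},
    {"x":-30,"y":0,"z":27.5,"wx":0,"wy":0,"wz":0,"claw":0.55},
    {"x":-30,"y":0,"z":27.5,"wx":0,"wy":0,"wz":0,"claw":0.55},
    {"x":-30,"y":0,"z":27.5,"wx":0,"wy":0,"wz":0,"claw":0.55},
    {"x":-30,"y":0,"z":27.5,"wx":0,"wy":0,"wz":0,"claw":0.55},
    {"x":-30,"y":0,"z":27.5,"wx":0,"wy":0,"wz":0,"claw":0.55},
    {"x":-30,"y":0,"z":27.5,"wx":0,"wy":0,"wz":0,"claw":0.55},
    {"x":-30,"y":0,"z":27.5,"wx":0,"wy":0,"wz":0,"claw":0.55},
    {"x":-30,"y":0,"z":27.5,"wx":0,"wy":0,"wz":0,"claw":0.55},
    {"x":-30,"y":0,"z":27.5,"wx":0,"wy":0,"wz":0,"claw":0.55},
    {"x":-30,"y":0,"z":27.5,"wx":0,"wy":0,"wz":0,"claw":0.55},
    {"x":-30,"y":0,"z":27.5,"wx":0,"wy":0,"wz":0,"claw":0.55},
    {"x":-30,"y":0,"z":27.5,"wx":0,"wy":0,"wz":0,"claw":0.55},
    {"x":-30,"y":0,"z":27.5,"wx":0,"wy":0,"wz":0,"claw":0.55},
    {"x":-30,"y":0,"z":27.5,"wx":0,"wy":0,"wz":0,"claw":0.55},
    {"x":0,"y":0,"z":0,"wx":0,"wy":0,"wz":0,"claw":0.55},
  ],
)

```text
t: 1.9
ee_pos: [0.5336, -0.0903, 0.3378]
ee_rot: [-1.571, 0.002, -1.38]
wrist_force: [0.5, -1.6, -1.0]
opening: 0.0512
```

```bash
python3 -c "
from h import *
go([.626,.0595,.085])"
```

```text
t 1.9 pos [ 0.5336 -0.0903  0.3378] rot [-90.02   0.1  -79.09] F [ 0.5 -1.6 -1. ] open 0.0512 tool move mm [-129.2  253.   119.2]
```

Emit:
servo_tool(
  increments=[
    {"x":-26,"y":0,"z":24,"wx":0,"wy":0.3,"wz":0,"claw":0.55},
    {"x":-26,"y":0,"z":24,"wx":0,"wy":0,"wz":0,"claw":0.55},
    {"x":-26,"y":10,"z":24,"wx":0,"wy":0,"wz":0,"claw":0.55},
    {"x":-26,"y":15,"z":24,"wx":0,"wy":0,"wz":0,"claw":0.55},
    {"x":-25,"y":20,"z":23,"wx":0,"wy":0,"wz":0,"claw":0.55},
    {"x":0,"y":30,"z":0,"wx":0,"wy":0,"wz":0,"claw":0.55},
    {"x":0,"y":35,"z":0,"wx":0,"wy":0,"wz":0,"claw":0.55},
    {"x":0,"y":10,"z":0,"wx":0,"wy":0,"wz":0,"claw":0.55},
    {"x":0,"y":0,"z":0,"wx":0,"wy":0,"wz":0,"claw":0.55},
  ],
)

```text
t: 2.65
ee_pos: [0.6241, 0.0528, 0.2156]
ee_rot: [-1.576, 0.001, -1.39]
wrist_force: [-0.4, 0.1, -0.3]
opening: 0.051
```

```bash
python3 -c "
from h import *
go([.626,.0595,.085])
c=cams.camera('wrist');save(c,'w1');np.save('w1.npy',c,allow_pickle=True)
for p in ([.626,.0595,.116],[.605,.186,.13],[.614,.1365,.089]): print(proj(c,p).round(1))"
```

```text
t 2.65 pos [0.6241 0.0528 0.2156] rot [-9.028e+01  4.000e-02 -7.966e+01] F [-0.4  0.1 -0.3] open 0.051 tool move mm [ -6.2 130.6   3.7]
[255.4 189.8]
[102.  192.3]
[175.  179.6]
```

View pics/w1.png

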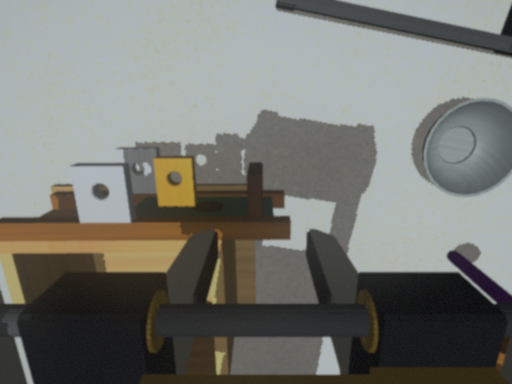

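The wrist view agrees with the estimate: lug hole at (101,191), tongue hole (175,178), handle top at (256,165–192). Descending to pinch the handle.

Emit:
servo_tool(
  increments=[
    {"x":-5,"y":0,"z":3,"wx":0,"wy":0,"wz":0,"claw":0.55},
    {"x":0,"y":35,"z":0,"wx":0,"wy":0,"wz":0,"claw":0.55},
    {"x":0,"y":35,"z":0,"wx":0,"wy":0,"wz":0,"claw":0.55},
    {"x":0,"y":30,"z":0,"wx":0,"wy":0,"wz":0,"claw":0.55},
    {"x":0,"y":20,"z":0,"wx":0,"wy":0,"wz":0,"claw":0.55},
    {"x":0,"y":8,"z":0,"wx":0,"wy":0,"wz":0,"claw":0.55},
    {"x":0,"y":0,"z":0,"wx":0,"wy":0,"wz":0,"claw":0.55},
  ],
)

```text
t: 3.28
ee_pos: [0.6274, 0.0585, 0.0908]
ee_rot: [-1.571, 0.0, -1.391]
wrist_force: [0.3, -0.1, 0.4]
opening: 0.0511
```

```bash
python3 -c "
from h import *
go([.626,.0595,.085])"
```

```text
t 3.28 pos [0.6274 0.0585 0.0908] rot [-9.002e+01  1.000e-02 -7.967e+01] F [ 0.3 -0.1  0.4] open 0.0511 tool move mm [-1.3  5.8 -1.2]
```

Emit:
servo_tool(
  increments=[
    {"x":0,"y":5,"z":0,"wx":0,"wy":0,"wz":0,"claw":0.3},
    {"x":0,"y":0,"z":0,"wx":0,"wy":0,"wz":0,"claw":0.0},
    {"x":0,"y":0,"z":0,"wx":0,"wy":0,"wz":0,"claw":0.0},
    {"x":0,"y":0,"z":0,"wx":0,"wy":0,"wz":0,"claw":0.0},
    {"x":0,"y":0,"z":0,"wx":0,"wy":0,"wz":0,"claw":0.0},
    {"x":0,"y":0,"z":0,"wx":0,"wy":0,"wz":0,"claw":0.0},
    {"x":0,"y":0,"z":0,"wx":0,"wy":0,"wz":0,"claw":0.0},
  ],
)

```text
t: 3.87
ee_pos: [0.6274, 0.0586, 0.0862]
ee_rot: [-1.57, 0.0, -1.39]
wrist_force: [-1.0, 1.6, 3.5]
opening: 0.0136
```

Emit:
servo_tool(
  increments=[
    {"x":-5,"y":0,"z":0,"wx":0,"wy":0,"wz":0,"claw":0.0},
    {"x":-8,"y":0,"z":0,"wx":0,"wy":0,"wz":0,"claw":0.0},
    {"x":-8,"y":0,"z":0,"wx":0,"wy":0,"wz":0,"claw":0.0},
    {"x":-8,"y":0,"z":0,"wx":0,"wy":0,"wz":0,"claw":0.0},
    {"x":-7,"y":0,"z":0,"wx":0,"wy":0,"wz":0,"claw":0.0},
    {"x":-4,"y":0,"z":0,"wx":0,"wy":0,"wz":0,"claw":0.0},
    {"x":-2,"y":0,"z":0,"wx":0,"wy":0,"wz":0,"claw":0.0},
    {"x":0,"y":0,"z":0,"wx":0,"wy":0,"wz":0,"claw":0.0},
    {"x":0,"y":0,"z":0,"wx":0,"wy":0,"wz":0,"claw":0.0},
  ],
)

```text
t: 4.62
ee_pos: [0.6196, 0.1006, 0.0862]
ee_rot: [-1.571, 0.0, -1.39]
wrist_force: [-4.0, 2.7, 6.8]
opening: 0.0136
```

Emit:
servo_tool(
  increments=[
    {"x":-2,"y":0,"z":0,"wx":0,"wy":0,"wz":0,"claw":0.0},
    {"x":-2,"y":0,"z":0,"wx":0,"wy":0,"wz":0,"claw":0.0},
    {"x":0,"y":0,"z":0,"wx":0,"wy":0,"wz":0,"claw":0.0},
  ],
)

```text
t: 4.87
ee_pos: [0.6189, 0.1041, 0.0862]
ee_rot: [-1.571, -0.0, -1.39]
wrist_force: [-3.1, -0.8, 6.5]
opening: 0.0138
```

Emit:
servo_tool(
  increments=[
    {"x":-2,"y":0,"z":0,"wx":0,"wy":0,"wz":0,"claw":0.0},
    {"x":0,"y":0,"z":0,"wx":0,"wy":0,"wz":0,"claw":0.0},
  ],
)

```text
t: 5.03
ee_pos: [0.6185, 0.106, 0.0862]
ee_rot: [-1.571, -0.0, -1.39]
wrist_force: [-2.5, -0.8, 7.6]
opening: 0.0137
```

Emit:
servo_tool(
  increments=[
    {"x":-1.5,"y":0,"z":0,"wx":0,"wy":0,"wz":0,"claw":0.0},
    {"x":0,"y":0,"z":0,"wx":0,"wy":0,"wz":0,"claw":0.0},
  ],
)

```text
t: 5.2
ee_pos: [0.6183, 0.1075, 0.0862]
ee_rot: [-1.571, -0.0, -1.39]
wrist_force: [-3.1, -2.1, 6.4]
opening: 0.0138
```

Emit:
servo_tool(
  increments=[
    {"x":-1,"y":0,"z":0,"wx":0,"wy":0,"wz":0,"claw":0.0},
    {"x":0,"y":0,"z":0,"wx":0,"wy":0,"wz":0,"claw":0.0},
  ],
)

```text
t: 5.37
ee_pos: [0.6181, 0.1084, 0.0862]
ee_rot: [-1.571, -0.0, -1.39]
wrist_force: [-3.6, -2.9, 6.4]
opening: 0.0139
```

Emit:
servo_tool(
  increments=[
    {"x":-1,"y":0,"z":0,"wx":0,"wy":0,"wz":0,"claw":0.0},
    {"x":0,"y":0,"z":0,"wx":0,"wy":0,"wz":0,"claw":0.0},
  ],
)

```text
t: 5.53
ee_pos: [0.6179, 0.1093, 0.0862]
ee_rot: [-1.571, -0.0, -1.39]
wrist_force: [-2.8, -1.8, 6.8]
opening: 0.0139
```

Emit:
servo_tool(
  increments=[
    {"x":-1,"y":0,"z":0,"wx":0,"wy":0,"wz":0,"claw":0.0},
    {"x":0,"y":0,"z":0,"wx":0,"wy":0,"wz":0,"claw":0.0},
  ],
)

```text
t: 5.7
ee_pos: [0.6178, 0.1101, 0.0862]
ee_rot: [-1.571, -0.001, -1.39]
wrist_force: [-2.8, -4.9, 5.6]
opening: 0.0139
```

Emit:
servo_tool(
  increments=[
    {"x":-1,"y":0,"z":0,"wx":0,"wy":0,"wz":0,"claw":0.0},
    {"x":0,"y":0,"z":0,"wx":0,"wy":0,"wz":0,"claw":0.0},
  ],
)

```text
t: 5.87
ee_pos: [0.6178, 0.1101, 0.0862]
ee_rot: [-1.571, -0.003, -1.391]
wrist_force: [-1.1, -12.0, 6.1]
opening: 0.0138
```

Emit:
servo_tool(
  increments=[
    {"x":-1,"y":0,"z":0,"wx":0,"wy":0,"wz":0,"claw":0.0},
    {"x":0,"y":0,"z":0,"wx":0,"wy":0,"wz":0,"claw":0.0},
  ],
)

```text
t: 6.03
ee_pos: [0.6178, 0.1102, 0.0862]
ee_rot: [-1.571, -0.004, -1.391]
wrist_force: [-0.4, -20.3, 7.3]
opening: 0.0139
```

Stop reached (force climbs, no motion). Relax, release, rise and look.

Emit:
servo_tool(
  increments=[
    {"x":2,"y":0,"z":0,"wx":0,"wy":0,"wz":0,"claw":0.0},
    {"x":0,"y":0,"z":0,"wx":0,"wy":0,"wz":0,"claw":0.4},
    {"x":0,"y":0,"z":0,"wx":0,"wy":0,"wz":0,"claw":0.4},
    {"x":0,"y":0,"z":0,"wx":0,"wy":0,"wz":0,"claw":0.4},
    {"x":0,"y":-30,"z":0,"wx":0,"wy":0,"wz":0,"claw":0.4},
    {"x":0,"y":-35,"z":0,"wx":0,"wy":0,"wz":0,"claw":0.4},
    {"x":-20,"y":-35,"z":-12,"wx":0,"wy":0,"wz":0,"claw":0.4},
    {"x":-25,"y":-30,"z":-12,"wx":0,"wy":0,"wz":0,"claw":0.4},
    {"x":-20,"y":0,"z":-10,"wx":0,"wy":0,"wz":0,"claw":0.4},
    {"x":0,"y":0,"z":0,"wx":0,"wy":0,"wz":0,"claw":0.4},
    {"x":0,"y":0,"z":0,"wx":0,"wy":0,"wz":0,"claw":0.4},
    {"x":0,"y":0,"z":0,"wx":0,"wy":0,"wz":0,"claw":0.4},
  ],
)

```text
t: 7.03
ee_pos: [0.5728, 0.1677, 0.2146]
ee_rot: [-1.572, -0.0, -1.39]
wrist_force: [-0.1, -0.3, 0.3]
opening: 0.0373
```

```bash
python3 -c "
from h import *
go([.605,.186,.28])
c=cams.camera('wrist');np.save('w2.npy',c,allow_pickle=True)
p=proj(c,[.605,.186,.13]); print(p.round(1), c['origin'])
u,v=p.round().astype(int); x0,y0=max(u-50,0),max(v-50,0)
cr=c['img'][y0:v+50,x0:u+110]; print(x0,y0)
cv2.imwrite('pics/w2.png',cv2.resize(cr,None,fx=5,fy=5,interpolation=cv2.INTER_CUBIC)[...,::-1])"
```

```text
t 7.03 pos [0.5728 0.1677 0.2146] rot [-9.005e+01 -1.000e-02 -7.963e+01] F [-0.1 -0.3  0.3] open 0.0373 tool move mm [-12.2 -65.4  34.9]
[247.4 157.8] [0.65510995 0.18344718 0.38071248]
197 108
```

View pics/w2.png

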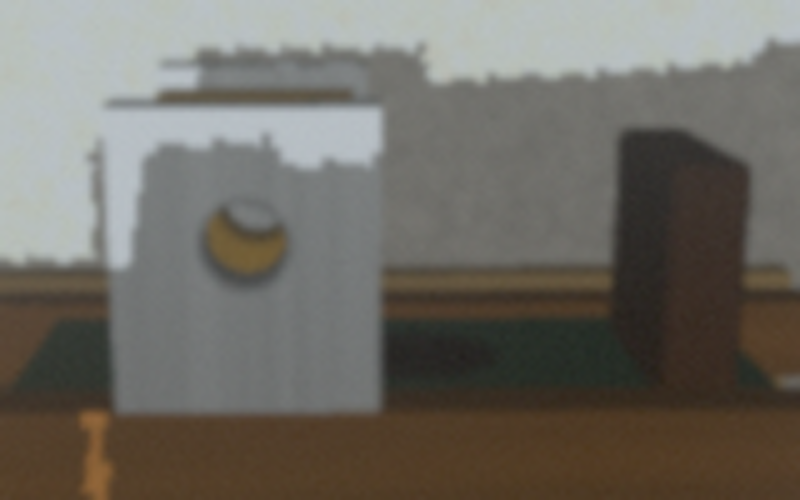

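Panel shut: through the lug hole, centre at crop (245,243), the brass tongue and the lower lug are visible in line; handle at right (680,250).

```bash
python3 -c "
from h import *
c=np.load('w2.npy',allow_pickle=True).item()
h=ray(c,245.5,156.1,.13); print('hole',h.round(4))
a=np.radians(-79.5);uy=np.array([np.cos(a),np.sin(a)])
for y in(-79.2,-79.5,-79.8):
  a=np.radians(y);uy=np.array([np.cos(a),np.sin(a)]); print('handle-hole along y',((np.array([.6178,.1101])-h[:2])@uy).round(4))
# lug edges for yaw: top outer corners crop (105,103),(382,103)
p=ray(c,197+105/5-.5,108+103/5-.5,.13);q=ray(c,197+382/5-.5,108+103/5-.5,.13);print(p[:2],q[:2],np.degrees(np.arctan2(*(q-p)[1::-1])),np.linalg.norm(q-p))
print((q+p)[:2]/2)
# pin: re-derive from both cams via ray triangulation of head top
T=np.load('top.npy',allow_pickle=True).item()
hsv=cv2.cvtColor(T['img'],cv2.COLOR_RGB2HSV).astype(int); m=((hsv[...,0]<8)|(hsv[...,0]>172))&(hsv[...,1]>150)&(hsv[...,2]>50)
v,u=np.where(m[220:245,290:315]); print(u.min()+290,u.max()+290,v.min()+220,v.max()+220)
go([.437,-.263,.33])
"
```

```text
hole [0.6061 0.1877 0.13  ]
handle-hole along y 0.0785
handle-hole along y 0.0785
handle-hole along y 0.0785
[0.62406498 0.21300931] [0.63188582 0.17026634] -79.63107907498889 0.043452588745600436
[0.6279754  0.19163783]
298 306 229 236
t 7.08 pos [0.5729 0.1674 0.2145] rot [-9.007e+01 -1.000e-02 -7.966e+01] F [ 1.2  0.5 -0.3] open 0.0375 tool move mm [ 399.  -115.2 -211.1]
```

Emit:
servo_tool(
  increments=[
    {"x":0,"y":-35,"z":0,"wx":0,"wy":0,"wz":0,"claw":0.5},
    {"x":0,"y":-40,"z":0,"wx":0,"wy":0,"wz":0,"claw":0.5},
    {"x":10,"y":-25,"z":-5,"wx":0,"wy":0,"wz":0,"claw":0.5},
    {"x":35,"y":0,"z":-18,"wx":0,"wy":0,"wz":0,"claw":0.5},
    {"x":35,"y":0,"z":-18,"wx":0,"wy":0,"wz":0,"claw":0.5},
    {"x":35,"y":0,"z":-18,"wx":0,"wy":0,"wz":0,"claw":0.5},
    {"x":35,"y":0,"z":-18,"wx":0,"wy":0,"wz":0,"claw":0.5},
    {"x":35,"y":0,"z":-18,"wx":0,"wy":0,"wz":0,"claw":0.5},
    {"x":35,"y":0,"z":-18,"wx":0,"wy":0,"wz":0,"claw":0.5},
    {"x":35,"y":0,"z":-18,"wx":0,"wy":0,"wz":0,"claw":0.5},
    {"x":35,"y":0,"z":-18,"wx":0,"wy":0,"wz":0,"claw":0.5},
    {"x":35,"y":0,"z":-18,"wx":0,"wy":0,"wz":0,"claw":0.5},
    {"x":35,"y":0,"z":-18,"wx":0,"wy":0,"wz":0,"claw":0.5},
    {"x":30,"y":0,"z":-18,"wx":0,"wy":0,"wz":0,"claw":0.5},
    {"x":9,"y":0,"z":-8,"wx":0,"wy":0,"wz":0,"claw":0.5},
    {"x":0,"y":0,"z":0,"wx":0,"wy":0,"wz":0,"claw":0.5},
    {"x":0,"y":0,"z":0,"wx":0,"wy":0,"wz":0,"claw":0.5},
  ],
)

```text
t: 8.5
ee_pos: [0.4367, -0.2632, 0.3148]
ee_rot: [-1.571, 0.001, -1.392]
wrist_force: [-0.5, 0.1, 0.0]
opening: 0.0463
```

```bash
python3 -c "
from h import *
go([.437,-.263,.3])
c=cams.camera('wrist');np.save('w3.npy',c,allow_pickle=True);save(c,'w3')
print(proj(c,[.437,-.263,.181]).round(1))
hsv=cv2.cvtColor(c['img'],cv2.COLOR_RGB2HSV).astype(int); m=((hsv[...,0]<8)|(hsv[...,0]>172))&(hsv[...,1]>150)&(hsv[...,2]>50)
k,l,st,ce=cv2.connectedComponentsWithStats(m.astype(np.uint8))
for i in range(1,k):
  if st[i,4]>80: print(st[i],ce[i])
"
```

```text
t 8.5 pos [ 0.4367 -0.2632  0.3148] rot [-9.003e+01  5.000e-02 -7.978e+01] F [-0.5  0.1  0. ] open 0.0463 tool move mm [-0.1 14.8  0.3]
[262.4 182.9]
[130 170  25  24 465] [142.00645161 181.23225806]
```

View pics/w3.png

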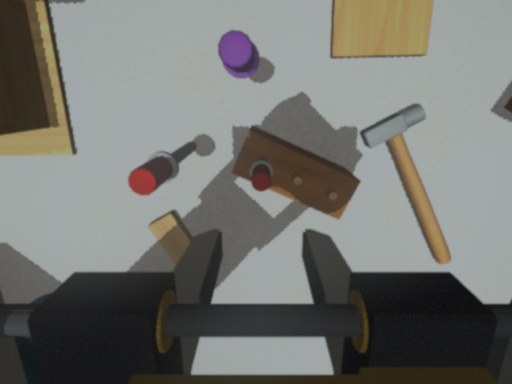

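Rack pin head at about (261,180), dark red in shadow, with the collar at (262,168); pegs at (298,181),(333,196); decoy at (143,181).

```bash
python3 -c "
from h import *
c=np.load('w3.npy',allow_pickle=True).item()
hsv=cv2.cvtColor(c['img'],cv2.COLOR_RGB2HSV).astype(int); m=((hsv[...,0]<5)|(hsv[...,0]>172))&(hsv[...,1]>150)&(hsv[...,2]>25)
m[:,:230]=0;m[:,290:]=0;m[:150]=0;m[210:]=0
k,l,st,ce=cv2.connectedComponentsWithStats(m.astype(np.uint8));i=1+st[1:,4].argmax();print(st[i])
x,y,w,h,_=st[i]
for r in range(y,y+h): 
  q=np.where(l[r]==i)[0]; print(r,q.min(),q.max(),end='; ')
print()
P=cloud(c)[l==i]; t=P[P[:,2]>.172]; print('top pts',len(t),t.mean(0).round(4),np.median(t[:,2]), t.min(0).round(4),t.max(0).round(4))
u0=x+(w-1)/2; v0=y+h-1+.5-315*.01/(c['origin'][2]-.181); print(u0,v0,ray(c,u0,v0,.181))
"
```

```text
Traceback (most recent call last):
ValueError: attempt to get argmax of an empty sequence
```

```bash
python3 -c "
from h import *
c=np.load('w3.npy',allow_pickle=True).item();Z=cloud(c)
print(c['img'][181,261],c['img'][150,262])
m=(Z[...,2]>.172)&(Z[...,2]<.19);m[:,:235]=0;m[:,290:]=0;m[:150]=0;m[210:]=0
v,u=np.where(m);print(len(u),u.min(),u.max(),v.min(),v.max(),u.mean(),v.mean())
print(Z[m].mean(0).round(4),ray(c,u.mean(),v.mean(),.181).round(4),ray(c,(u.min()+u.max())/2,(v.min()+v.max())/2,.181).round(4))
"
```

```text
[89 42 40] [80 63 47]
322 251 270 171 191 260.4347826086956 181.0310559006211
[ 0.4384 -0.2607  0.1807] [ 0.4386 -0.2607  0.181 ] [ 0.4386 -0.2608  0.181 ]
```

Emit:
servo_tool(
  increments=[
    {"x":-2,"y":0,"z":2.3,"wx":0,"wy":0,"wz":0,"claw":0.5},
    {"x":0,"y":40,"z":0,"wx":0,"wy":0,"wz":0,"claw":0.5},
    {"x":0,"y":40,"z":0,"wx":0,"wy":0,"wz":0,"claw":0.5},
    {"x":0,"y":40,"z":0,"wx":0,"wy":0,"wz":0,"claw":0.5},
    {"x":0,"y":30,"z":0,"wx":0,"wy":0,"wz":0,"claw":0.5},
    {"x":0,"y":17,"z":0,"wx":0,"wy":0,"wz":0,"claw":0.5},
    {"x":0,"y":5,"z":0,"wx":0,"wy":0,"wz":0,"claw":0.5},
    {"x":0,"y":0,"z":0,"wx":0,"wy":0,"wz":0,"claw":0.5},
    {"x":0,"y":0,"z":0,"wx":0,"wy":0,"wz":0,"claw":0.5},
  ],
)

```text
t: 9.3
ee_pos: [0.4396, -0.2599, 0.1447]
ee_rot: [-1.57, -0.001, -1.389]
wrist_force: [-0.1, -1.2, -0.2]
opening: 0.0466
```

```bash
python3 -c "
from h import *
go([.4386,-.2608,.1415])"
```

```text
t 9.3 pos [ 0.4396 -0.2599  0.1447] rot [-8.994e+01 -5.000e-02 -7.960e+01] F [-0.1 -1.2 -0.2] open 0.0466 tool move mm [ 0.7  3.2 -1.1]
```

Emit:
servo_tool(
  increments=[
    {"x":0.7,"y":3,"z":-1.1,"wx":0,"wy":0,"wz":0,"claw":0.5},
    {"x":0,"y":0,"z":0,"wx":0,"wy":0,"wz":0,"claw":0.0},
    {"x":0,"y":0,"z":0,"wx":0,"wy":0,"wz":0,"claw":0.0},
    {"x":0,"y":0,"z":0,"wx":0,"wy":0,"wz":0,"claw":0.0},
    {"x":0,"y":0,"z":0,"wx":0,"wy":0,"wz":0,"claw":0.0},
    {"x":0,"y":0,"z":0,"wx":0,"wy":0,"wz":0,"claw":0.0},
  ],
)

```text
t: 9.8
ee_pos: [0.4379, -0.2613, 0.1406]
ee_rot: [-1.57, -0.0, -1.39]
wrist_force: [-1.6, -0.6, 1.2]
opening: 0.0196
```

```bash
python3 -c "
from h import *
go([.4386,-.2608,.1415]); print(robot.state()['torque'])"
```

```text
t 9.8 pos [ 0.4379 -0.2613  0.1406] rot [-8.998e+01 -2.000e-02 -7.966e+01] F [-1.6 -0.6  1.2] open 0.0196 tool move mm [-0.3 -0.9  0.7]
[-0.28543058 -0.0052092   0.01714586]
```

Emit:
servo_tool(
  increments=[
    {"x":0,"y":-10,"z":0,"wx":0,"wy":0,"wz":0,"claw":0.0},
    {"x":0,"y":-20,"z":0,"wx":0,"wy":0,"wz":0,"claw":0.0},
    {"x":0,"y":-25,"z":0,"wx":0,"wy":0,"wz":0,"claw":0.0},
    {"x":0,"y":-30,"z":0,"wx":0,"wy":0,"wz":0,"claw":0.0},
    {"x":0,"y":-35,"z":0,"wx":0,"wy":0,"wz":0,"claw":0.0},
    {"x":0,"y":-35,"z":0,"wx":0,"wy":0,"wz":0,"claw":0.0},
    {"x":0,"y":-30,"z":0,"wx":0,"wy":0,"wz":0,"claw":0.0},
    {"x":0,"y":-25,"z":0,"wx":0,"wy":0,"wz":0,"claw":0.0},
    {"x":0,"y":-10,"z":0,"wx":0,"wy":0,"wz":0,"claw":0.0},
    {"x":0,"y":0,"z":0,"wx":0,"wy":0,"wz":0,"claw":0.0},
  ],
)

```text
t: 10.63
ee_pos: [0.4381, -0.2613, 0.3628]
ee_rot: [-1.568, -0.002, -1.39]
wrist_force: [0.8, -0.9, -1.2]
opening: 0.0195
```

Emit:
servo_tool(
  increments=[
    {"x":-12,"y":0,"z":7,"wx":0,"wy":0,"wz":0,"claw":0.0},
    {"x":-25,"y":0,"z":15,"wx":0,"wy":0,"wz":0,"claw":0.0},
    {"x":-33,"y":0,"z":20,"wx":0,"wy":0,"wz":0,"claw":0.0},
    {"x":-34,"y":0,"z":20,"wx":0,"wy":0,"wz":0,"claw":0.0},
    {"x":-34,"y":0,"z":20,"wx":0,"wy":0,"wz":0,"claw":0.0},
    {"x":-34,"y":0,"z":20,"wx":0,"wy":0,"wz":0,"claw":0.0},
    {"x":-34,"y":0,"z":20,"wx":0,"wy":0,"wz":0,"claw":0.0},
    {"x":-34,"y":0,"z":20,"wx":0,"wy":0,"wz":0,"claw":0.0},
    {"x":-34,"y":0,"z":20,"wx":0,"wy":0,"wz":0,"claw":0.0},
    {"x":-34,"y":0,"z":20,"wx":0,"wy":0,"wz":0,"claw":0.0},
    {"x":-34,"y":0,"z":20,"wx":0,"wy":0,"wz":0,"claw":0.0},
    {"x":-32,"y":0,"z":20,"wx":0,"wy":0,"wz":0,"claw":0.0},
    {"x":-25,"y":0,"z":15,"wx":0,"wy":0,"wz":0,"claw":0.0},
    {"x":-12,"y":0,"z":8,"wx":0,"wy":0,"wz":0,"claw":0.0},
    {"x":0,"y":0,"z":0,"wx":0,"wy":0,"wz":0,"claw":0.0},
    {"x":0,"y":0,"z":0,"wx":0,"wy":0,"wz":0,"claw":0.0},
  ],
)

```text
t: 11.97
ee_pos: [0.6049, 0.1872, 0.3586]
ee_rot: [-1.573, -0.0, -1.389]
wrist_force: [0.4, -0.1, -0.9]
opening: 0.0198
```

```bash
python3 -c "
from h import *
go([.6053,.1871,.275])"
```

```text
t 11.97 pos [0.6049 0.1872 0.3586] rot [-9.014e+01 -2.000e-02 -7.961e+01] F [ 0.4 -0.1 -0.9] open 0.0198 tool move mm [ 0.1 83.6  0.5]
```

Emit:
servo_tool(
  increments=[
    {"x":0,"y":25,"z":0.3,"wx":0,"wy":0,"wz":0,"claw":0.0},
    {"x":0,"y":30,"z":0,"wx":0,"wy":0,"wz":0,"claw":0.0},
    {"x":0,"y":20,"z":0,"wx":0,"wy":0,"wz":0,"claw":0.0},
    {"x":0,"y":8,"z":0,"wx":0,"wy":0,"wz":0,"claw":0.0},
    {"x":0,"y":0,"z":0,"wx":0,"wy":0,"wz":0,"claw":0.0},
    {"x":0,"y":0,"z":0,"wx":0,"wy":0,"wz":0,"claw":0.0},
    {"x":0,"y":0,"z":0,"wx":0,"wy":0,"wz":0,"claw":0.0},
    {"x":0,"y":0,"z":0,"wx":0,"wy":0,"wz":0,"claw":0.0},
  ],
)

```text
t: 12.63
ee_pos: [0.6057, 0.1871, 0.2791]
ee_rot: [-1.569, 0.0, -1.39]
wrist_force: [-0.1, -0.2, -0.4]
opening: 0.0192
```

```bash
python3 -c "
from h import *
go([.6053,.1871,.252])
c=cams.camera('wrist');np.save('w4.npy',c,allow_pickle=True)
s=robot.state();tip=s['ee_pos']+R(s['ee_rot'])@[0,.1202,.0007];print(tip)
p=proj(c,tip);q=proj(c,[.6061,.1875,.13]);print(p.round(1),q.round(1))
u,v=q.round().astype(int);x0,y0=u-60,v-60;print(x0,y0)
cv2.imwrite('pics/w4.png',cv2.resize(c['img'][y0:y0+110,x0:x0+140],None,fx=5,fy=5,interpolation=cv2.INTER_CUBIC)[...,::-1])"
```

```text
t 12.63 pos [0.6057 0.1871 0.2791] rot [-8.987e+01  1.000e-02 -7.967e+01] F [-0.1 -0.2 -0.4] open 0.0192 tool move mm [-0.1 27.1 -0.5]
[0.60657427 0.18736966 0.15857895]
[262.3 186.4] [262.1 179.2]
202 119
```

View pics/w4.png

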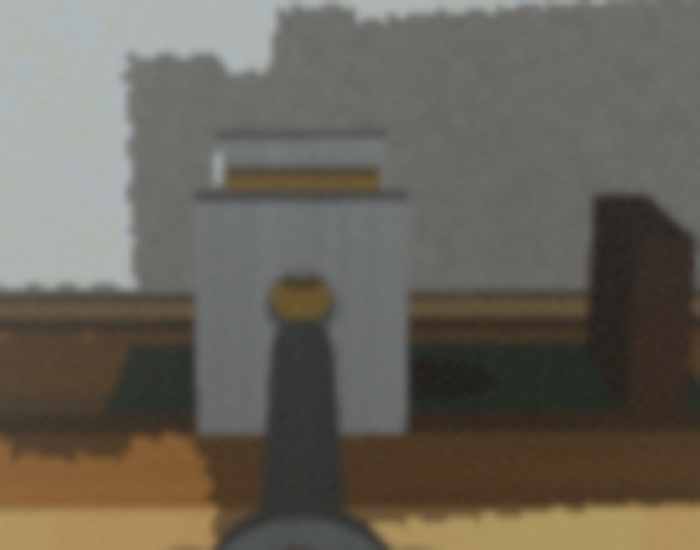

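View: the pin tip at crop (302,318) is centred just in front of the lug hole (301,303); x alignment is good and z agrees to within about 0.5 mm. Descending gently.

Emit:
servo_tool(
  increments=[
    {"x":0,"y":10,"z":0,"wx":0,"wy":0,"wz":0,"claw":0.0},
    {"x":0,"y":10,"z":0,"wx":0,"wy":0,"wz":0,"claw":0.0},
    {"x":0,"y":5,"z":0,"wx":0,"wy":0,"wz":0,"claw":0.0},
    {"x":0,"y":0,"z":0,"wx":0,"wy":0,"wz":0,"claw":0.0},
    {"x":0,"y":0,"z":0,"wx":0,"wy":0,"wz":0,"claw":0.0},
  ],
)

```text
t: 13.1
ee_pos: [0.6052, 0.1872, 0.2517]
ee_rot: [-1.572, -0.0, -1.39]
wrist_force: [-0.1, 0.9, -1.6]
opening: 0.0193
```

Emit:
servo_tool(
  increments=[
    {"x":0,"y":2,"z":0,"wx":0,"wy":0,"wz":0,"claw":0.0},
    {"x":0,"y":0,"z":0,"wx":0,"wy":0,"wz":0,"claw":0.0},
  ],
)

```text
t: 13.27
ee_pos: [0.6054, 0.1873, 0.2503]
ee_rot: [-1.571, 0.0, -1.39]
wrist_force: [-0.0, 0.8, -1.4]
opening: 0.019
```

Emit:
servo_tool(
  increments=[
    {"x":0,"y":2,"z":0,"wx":0,"wy":0,"wz":0,"claw":0.0},
    {"x":0,"y":0,"z":0,"wx":0,"wy":0,"wz":0,"claw":0.0},
  ],
)

```text
t: 13.43
ee_pos: [0.6054, 0.1873, 0.2481]
ee_rot: [-1.571, -0.0, -1.39]
wrist_force: [0.5, 0.2, -1.6]
opening: 0.0194
```

Emit:
servo_tool(
  increments=[
    {"x":0,"y":1,"z":0,"wx":0,"wy":0,"wz":0,"claw":0.0},
    {"x":0,"y":0,"z":0,"wx":0,"wy":0,"wz":0,"claw":0.0},
  ],
)

```text
t: 13.6
ee_pos: [0.6054, 0.1872, 0.2472]
ee_rot: [-1.571, 0.0, -1.39]
wrist_force: [-0.1, 0.9, -1.6]
opening: 0.0196
```

Emit:
servo_tool(
  increments=[
    {"x":0,"y":2,"z":0,"wx":0,"wy":0,"wz":0,"claw":0.0},
    {"x":0,"y":0,"z":0,"wx":0,"wy":0,"wz":0,"claw":0.0},
  ],
)

```text
t: 13.77
ee_pos: [0.6053, 0.1872, 0.2449]
ee_rot: [-1.571, -0.0, -1.39]
wrist_force: [0.2, 0.7, -1.1]
opening: 0.0199
```

Emit:
servo_tool(
  increments=[
    {"x":0,"y":3,"z":0,"wx":0,"wy":0,"wz":0,"claw":0.0},
    {"x":0,"y":0,"z":0,"wx":0,"wy":0,"wz":0,"claw":0.0},
  ],
)

```text
t: 13.93
ee_pos: [0.6053, 0.1872, 0.2417]
ee_rot: [-1.571, -0.0, -1.39]
wrist_force: [-0.2, 0.7, -2.1]
opening: 0.019
```

Emit:
servo_tool(
  increments=[
    {"x":0,"y":4,"z":0,"wx":0,"wy":0,"wz":0,"claw":0.0},
    {"x":0,"y":4,"z":0,"wx":0,"wy":0,"wz":0,"claw":0.0},
    {"x":0,"y":0,"z":0,"wx":0,"wy":0,"wz":0,"claw":0.0},
  ],
)

```text
t: 14.18
ee_pos: [0.6051, 0.1872, 0.2331]
ee_rot: [-1.572, -0.0, -1.39]
wrist_force: [0.3, -0.7, -0.9]
opening: 0.0194
```

Emit:
servo_tool(
  increments=[
    {"x":0,"y":6,"z":0,"wx":0,"wy":0,"wz":0,"claw":0.0},
    {"x":0,"y":6,"z":0,"wx":0,"wy":0,"wz":0,"claw":0.0},
    {"x":0,"y":6,"z":0,"wx":0,"wy":0,"wz":0,"claw":0.0},
    {"x":0,"y":2,"z":0,"wx":0,"wy":0,"wz":0,"claw":0.0},
    {"x":0,"y":0,"z":0,"wx":0,"wy":0,"wz":0,"claw":0.0},
  ],
)

```text
t: 14.6
ee_pos: [0.6051, 0.1872, 0.2133]
ee_rot: [-1.572, -0.0, -1.39]
wrist_force: [0.1, -0.7, -1.6]
opening: 0.0195
```

Emit:
servo_tool(
  increments=[
    {"x":0,"y":2,"z":0,"wx":0,"wy":0,"wz":0,"claw":0.0},
    {"x":0,"y":2,"z":0,"wx":0,"wy":0,"wz":0,"claw":0.0},
    {"x":0,"y":0,"z":0,"wx":0,"wy":0,"wz":0,"claw":0.0},
  ],
)

```text
t: 14.85
ee_pos: [0.6053, 0.1872, 0.21]
ee_rot: [-1.571, -0.0, -1.39]
wrist_force: [-0.2, -0.7, -2.8]
opening: 0.0195
```

Emit:
servo_tool(
  increments=[
    {"x":0,"y":2,"z":0,"wx":0,"wy":0,"wz":0,"claw":0.0},
    {"x":0,"y":2,"z":0,"wx":0,"wy":0,"wz":0,"claw":0.0},
    {"x":0,"y":0,"z":0,"wx":0,"wy":0,"wz":0,"claw":0.0},
  ],
)

```text
t: 15.1
ee_pos: [0.6053, 0.1872, 0.2058]
ee_rot: [-1.571, -0.0, -1.39]
wrist_force: [-0.1, -0.6, -2.3]
opening: 0.0196
```

Emit:
servo_tool(
  increments=[
    {"x":0,"y":3,"z":0,"wx":0,"wy":0,"wz":0,"claw":0.0},
    {"x":0,"y":4,"z":0,"wx":0,"wy":0,"wz":0,"claw":0.0},
    {"x":0,"y":0,"z":0,"wx":0,"wy":0,"wz":0,"claw":0.0},
  ],
)

```text
t: 15.35
ee_pos: [0.6051, 0.1872, 0.1983]
ee_rot: [-1.572, -0.0, -1.39]
wrist_force: [0.2, -0.1, -1.6]
opening: 0.0192
```

Emit:
servo_tool(
  increments=[
    {"x":0,"y":5,"z":0,"wx":0,"wy":0,"wz":0,"claw":0.0},
    {"x":0,"y":6,"z":0,"wx":0,"wy":0,"wz":0,"claw":0.0},
    {"x":0,"y":6,"z":0,"wx":0,"wy":0,"wz":0,"claw":0.0},
    {"x":0,"y":6,"z":0,"wx":0,"wy":0,"wz":0,"claw":0.0},
    {"x":0,"y":2,"z":0,"wx":0,"wy":0,"wz":0,"claw":0.0},
    {"x":0,"y":0,"z":0,"wx":0,"wy":0,"wz":0,"claw":0.0},
  ],
)

```text
t: 15.85
ee_pos: [0.6051, 0.1872, 0.1734]
ee_rot: [-1.572, -0.0, -1.39]
wrist_force: [0.7, 0.5, -1.7]
opening: 0.0196
```

Emit:
servo_tool(
  increments=[
    {"x":0,"y":2,"z":0,"wx":0,"wy":0,"wz":0,"claw":0.0},
    {"x":0,"y":2,"z":0,"wx":0,"wy":0,"wz":0,"claw":0.0},
    {"x":0,"y":0,"z":0,"wx":0,"wy":0,"wz":0,"claw":0.0},
  ],
)

```text
t: 16.1
ee_pos: [0.6054, 0.1873, 0.1701]
ee_rot: [-1.571, 0.0, -1.39]
wrist_force: [-0.5, 0.4, -1.4]
opening: 0.0198
```

Emit:
servo_tool(
  increments=[
    {"x":0,"y":2,"z":0,"wx":0,"wy":0,"wz":0,"claw":0.0},
    {"x":0,"y":1.5,"z":0,"wx":0,"wy":0,"wz":0,"claw":0.0},
    {"x":0,"y":0,"z":0,"wx":0,"wy":0,"wz":0,"claw":0.0},
  ],
)

```text
t: 16.35
ee_pos: [0.6053, 0.1872, 0.1665]
ee_rot: [-1.571, -0.0, -1.39]
wrist_force: [-0.0, -0.5, -0.8]
opening: 0.0193
```

Emit:
servo_tool(
  increments=[
    {"x":0,"y":1.5,"z":0,"wx":0,"wy":0,"wz":0,"claw":0.0},
    {"x":0,"y":1.5,"z":0,"wx":0,"wy":0,"wz":0,"claw":0.0},
    {"x":0,"y":0,"z":0,"wx":0,"wy":0,"wz":0,"claw":0.0},
  ],
)

```text
t: 16.6
ee_pos: [0.6055, 0.1873, 0.1638]
ee_rot: [-1.57, 0.0, -1.39]
wrist_force: [1.2, 0.2, -1.7]
opening: 0.0191
```

Emit:
servo_tool(
  increments=[
    {"x":0,"y":2,"z":0,"wx":0,"wy":0,"wz":0,"claw":0.0},
    {"x":0,"y":2,"z":0,"wx":0,"wy":0,"wz":0,"claw":0.0},
    {"x":0,"y":0,"z":0,"wx":0,"wy":0,"wz":0,"claw":0.0},
  ],
)

```text
t: 16.85
ee_pos: [0.6054, 0.1872, 0.1592]
ee_rot: [-1.571, -0.0, -1.39]
wrist_force: [3.0, 0.6, -2.4]
opening: 0.02
```

Emit:
servo_tool(
  increments=[
    {"x":0,"y":2,"z":0,"wx":0,"wy":0,"wz":0,"claw":0.0},
    {"x":0,"y":2,"z":0,"wx":0,"wy":0,"wz":0,"claw":0.0},
    {"x":0,"y":0,"z":0,"wx":0,"wy":0,"wz":0,"claw":0.0},
  ],
)

```text
t: 17.1
ee_pos: [0.6053, 0.1872, 0.1552]
ee_rot: [-1.571, -0.0, -1.39]
wrist_force: [2.7, 0.0, -4.9]
opening: 0.0196
```

Emit:
servo_tool(
  increments=[
    {"x":0,"y":2,"z":0,"wx":0,"wy":0,"wz":0,"claw":0.0},
    {"x":0,"y":2,"z":0,"wx":0,"wy":0,"wz":0,"claw":0.0},
    {"x":0,"y":0,"z":0,"wx":0,"wy":0,"wz":0,"claw":0.0},
  ],
)

```text
t: 17.35
ee_pos: [0.6053, 0.1872, 0.1513]
ee_rot: [-1.571, -0.0, -1.39]
wrist_force: [2.6, 0.0, -3.4]
opening: 0.0196
```

Emit:
servo_tool(
  increments=[
    {"x":0,"y":2,"z":0,"wx":0,"wy":0,"wz":0,"claw":0.0},
    {"x":0,"y":2,"z":0,"wx":0,"wy":0,"wz":0,"claw":0.0},
    {"x":0,"y":0,"z":0,"wx":0,"wy":0,"wz":0,"claw":0.0},
  ],
)

```text
t: 17.6
ee_pos: [0.6052, 0.1872, 0.1473]
ee_rot: [-1.571, -0.0, -1.39]
wrist_force: [4.1, 1.5, -3.8]
opening: 0.0194
```

Emit:
servo_tool(
  increments=[
    {"x":0,"y":2,"z":0.4,"wx":0,"wy":0,"wz":0,"claw":0.0},
    {"x":0,"y":0,"z":0,"wx":0,"wy":0,"wz":0,"claw":0.0},
  ],
)

```text
t: 17.77
ee_pos: [0.6056, 0.1873, 0.1453]
ee_rot: [-1.571, -0.0, -1.39]
wrist_force: [2.6, 0.7, -2.9]
opening: 0.0196
```

Emit:
servo_tool(
  increments=[
    {"x":0,"y":2,"z":0,"wx":0,"wy":0,"wz":0,"claw":0.0},
    {"x":0,"y":0,"z":0,"wx":0,"wy":0,"wz":0,"claw":0.0},
  ],
)

```text
t: 17.93
ee_pos: [0.6056, 0.1873, 0.1434]
ee_rot: [-1.571, 0.0, -1.39]
wrist_force: [3.2, 1.3, -2.9]
opening: 0.0196
```

Emit:
servo_tool(
  increments=[
    {"x":0,"y":1.5,"z":0,"wx":0,"wy":0,"wz":0,"claw":0.0},
    {"x":0,"y":0,"z":0,"wx":0,"wy":0,"wz":0,"claw":0.0},
  ],
)

```text
t: 18.1
ee_pos: [0.6057, 0.1873, 0.1421]
ee_rot: [-1.571, -0.0, -1.39]
wrist_force: [2.6, 0.3, -2.9]
opening: 0.0196
```

Emit:
servo_tool(
  increments=[
    {"x":0,"y":1,"z":0,"wx":0,"wy":0,"wz":0,"claw":0.0},
    {"x":0,"y":0,"z":0,"wx":0,"wy":0,"wz":0,"claw":0.0},
  ],
)

```text
t: 18.27
ee_pos: [0.6057, 0.1873, 0.1412]
ee_rot: [-1.571, 0.0, -1.39]
wrist_force: [2.5, -0.2, -1.5]
opening: 0.0193
```

Emit:
servo_tool(
  increments=[
    {"x":0,"y":1,"z":0,"wx":0,"wy":0,"wz":0,"claw":0.0},
    {"x":0,"y":0,"z":0,"wx":0,"wy":0,"wz":0,"claw":0.0},
  ],
)

```text
t: 18.43
ee_pos: [0.6057, 0.1873, 0.1402]
ee_rot: [-1.571, 0.0, -1.39]
wrist_force: [2.2, 1.2, -1.0]
opening: 0.0191
```

Emit:
servo_tool(
  increments=[
    {"x":0,"y":1,"z":0,"wx":0,"wy":0,"wz":0,"claw":0.0},
    {"x":0,"y":0,"z":0,"wx":0,"wy":0,"wz":0,"claw":0.0},
  ],
)

```text
t: 18.6
ee_pos: [0.6057, 0.1873, 0.1392]
ee_rot: [-1.571, -0.0, -1.39]
wrist_force: [3.6, 0.6, -1.8]
opening: 0.0198
```

```bash
python3 -c "
from h import *
go([.6053,.1871,.1386])
c=cams.camera('wrist');d=cams.camera('scene')
a=cv2.resize(c['img'][100:260,180:340],(400,400),interpolation=cv2.INTER_CUBIC)
u,v=proj(d,[.606,.187,.13]).round().astype(int);print(u,v)
b=cv2.resize(d['img'][v-40:v+40,u-40:u+40],(400,400),interpolation=cv2.INTER_CUBIC)
cv2.imwrite('pics/w5.png',np.hstack([a,b])[...,::-1])"
```

```text
t 18.6 pos [0.6057 0.1873 0.1392] rot [-90.01  -0.   -79.65] F [ 3.6  0.6 -1.8] open 0.0198 tool move mm [ 0.1  0.6 -0.5]
350 109
```

View pics/w5.png

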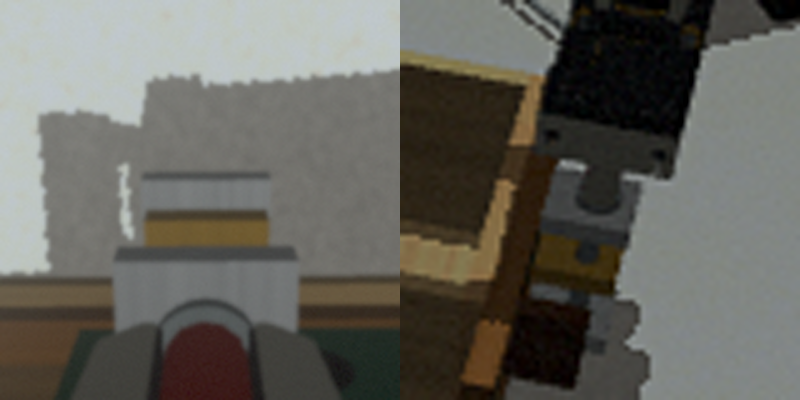

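The pin is threaded through lug, tongue and lower lug (shank visible at (588,250) and (575,295)); the collar is at the lug or just above. Continuing until contact.

Emit:
servo_tool(
  increments=[
    {"x":0,"y":1,"z":0,"wx":0,"wy":0,"wz":0,"claw":0.0},
    {"x":0,"y":0,"z":0,"wx":0,"wy":0,"wz":0,"claw":0.0},
  ],
)

```text
t: 18.87
ee_pos: [0.6059, 0.1873, 0.1387]
ee_rot: [-1.57, 0.0, -1.39]
wrist_force: [2.0, 0.7, 2.2]
opening: 0.0192
```

Emit:
servo_tool(
  increments=[
    {"x":0,"y":1,"z":0,"wx":0,"wy":0,"wz":0,"claw":0.0},
    {"x":0,"y":0,"z":0,"wx":0,"wy":0,"wz":0,"claw":0.0},
  ],
)

```text
t: 19.03
ee_pos: [0.606, 0.1873, 0.1386]
ee_rot: [-1.57, 0.0, -1.39]
wrist_force: [-1.2, -0.6, 9.8]
opening: 0.0196
```

Emit:
servo_tool(
  increments=[
    {"x":0,"y":0.5,"z":0,"wx":0,"wy":0,"wz":0,"claw":0.0},
    {"x":0,"y":0,"z":0,"wx":0,"wy":0,"wz":0,"claw":0.0},
  ],
)

```text
t: 19.2
ee_pos: [0.606, 0.1874, 0.1385]
ee_rot: [-1.569, 0.0, -1.39]
wrist_force: [-2.0, 0.3, 13.5]
opening: 0.0195
```

Emit:
servo_tool(
  increments=[
    {"x":0,"y":-1,"z":0,"wx":0,"wy":0,"wz":0,"claw":0.0},
    {"x":0,"y":0,"z":0,"wx":0,"wy":0,"wz":0,"claw":0.45},
    {"x":0,"y":0,"z":0,"wx":0,"wy":0,"wz":0,"claw":0.45},
    {"x":0,"y":0,"z":0,"wx":0,"wy":0,"wz":0,"claw":0.45},
    {"x":0,"y":0,"z":0,"wx":0,"wy":0,"wz":0,"claw":0.45},
    {"x":0,"y":-15,"z":0,"wx":0,"wy":0,"wz":0,"claw":0.45},
    {"x":0,"y":-30,"z":0,"wx":0,"wy":0,"wz":0,"claw":0.45},
    {"x":0,"y":-35,"z":0,"wx":0,"wy":0,"wz":0,"claw":0.45},
    {"x":0,"y":-35,"z":0,"wx":0,"wy":0,"wz":0,"claw":0.45},
    {"x":0,"y":-25,"z":0,"wx":0,"wy":0,"wz":0,"claw":0.45},
    {"x":0,"y":0,"z":-30,"wx":0,"wy":0,"wz":0,"claw":0.45},
    {"x":0,"y":0,"z":-30,"wx":0,"wy":0,"wz":0,"claw":0.45},
    {"x":0,"y":0,"z":0,"wx":0,"wy":0,"wz":0,"claw":0.45},
    {"x":0,"y":0,"z":0,"wx":0,"wy":0,"wz":0,"claw":0.45},
  ],
)

```text
t: 20.37
ee_pos: [0.546, 0.1765, 0.2796]
ee_rot: [-1.569, 0.0, -1.39]
wrist_force: [0.6, -0.2, -0.0]
opening: 0.0421
```

```bash
python3 -c "
from h import *
go([.606,.187,.27])
c=cams.camera('wrist');d=cams.camera('scene')
for n,k in (('w',c),('s',d)):
  Z=cloud(k); m=(np.hypot(Z[...,0]-.606,Z[...,1]-.187)<.014)&(Z[...,2]>.15)&(Z[...,2]<.23)
  z=Z[m]; t=z[z[:,2]>np.percentile(z[:,2],60)] if len(z) else z
  print(n,len(z), z[:,2].max() if len(z) else 0, np.median(t,0) if len(t) else 0)
u,v=proj(c,[.606,.187,.15]).round().astype(int);print(u,v)
a=cv2.resize(c['img'][max(v-60,0):v+60,u-60:u+60],(400,400),interpolation=cv2.INTER_CUBIC)
u,v=proj(d,[.606,.187,.13]).round().astype(int)
b=cv2.resize(d['img'][v-40:v+40,u-40:u+40],(400,400),interpolation=cv2.INTER_CUBIC)
cv2.imwrite('pics/w6.png',np.hstack([a,b])[...,::-1])"
```

```text
t 20.37 pos [0.546  0.1765 0.2796] rot [-8.988e+01  1.000e-02 -7.964e+01] F [ 0.6 -0.2 -0. ] open 0.0421 tool move mm [ 0.4  9.8 60.9]
w 470 0.18163018162514832 [0.6049908  0.1881534  0.17975728]
s 94 0.1836310452556874 [0.60476123 0.18365341 0.18016865]
263 121
```

View pics/w6.png

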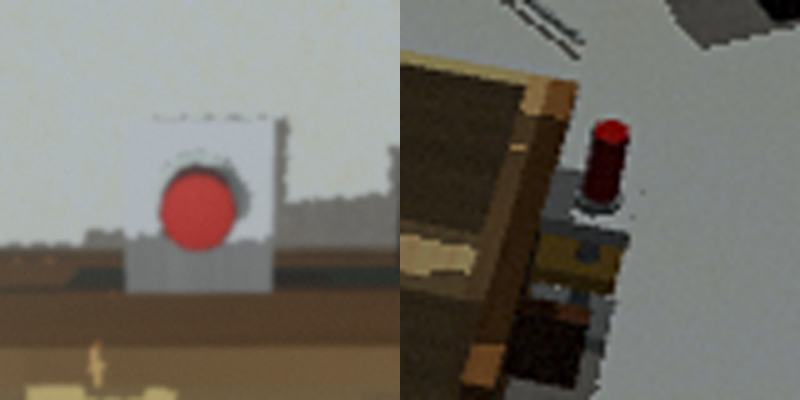

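```bash
python3 -c "
from h import *
for k in (np.load('w3.npy',allow_pickle=True).item(),cams.camera('wrist'),cams.camera('wrist')):
  Z=cloud(k); hs=(.4386,-.2608) if k['origin'][1]<0 else (.6058,.1875)
  m=(np.hypot(Z[...,0]-hs[0],Z[...,1]-hs[1])<.0075)&(Z[...,2]>.168)&(Z[...,2]<.192)
  l=(Z[...,2]>.12)&(Z[...,2]<.14)&(np.hypot(Z[...,0]-hs[0],Z[...,1]-hs[1])<.026)&(np.hypot(Z[...,0]-hs[0],Z[...,1]-hs[1])>.018)&(Z[...,0]>.595)
  print(m.sum(),Z[m][:,2].mean(),np.median(Z[m][:,2]),'lug',np.median(Z[l][:,2]) if l.sum() else None)
"
```

```text
179 0.181303994580197 0.1812759621633896 lug None
265 0.17933033734768092 0.1793026761998332 lug 0.13019436141148344
264 0.17933557634956968 0.17932664684429242 lug 0.13030542889702687
```

```bash
python3 -c "
from h import *
print(robot.job_done())"
```

```text
the job is handed in; nothing more can be done
None
```

The job is handed in at about 20.5 s of the 72 s allowed. The front is shut and the red-headed pin is home through the upper lug, the tongue and the lower lug. The hand-in reports no verdict.

- **Front:** I pinched the handle and slid it shut until it stopped moving and the push rose to about 20 N. From above, the holes were in line.
- **Pin:** I took the smaller red pin from the rack and lowered it through all three holes with side forces of about 4 N or less. It stopped on the upper lug at the tool height expected for home. The largest press was 13.5 N, then I let go and backed clear.
- **Last checks:** the pin head's top is 2.0 mm lower than it stood in the rack (181.3 to 179.3 mm), which matches the home position. The upper lug's top measured 130 mm and the gripper is touching nothing. The arm kept clear of the pegs, the hammer, the dish and the decoys.
- **One thing that disagreed:** I did not feel the spring catch as a clear 3–15 N push in the last 15–25 mm. The vertical force stayed near zero or slightly downward until the collar landed. That the pin is past the catch rests on its height, not on feel.

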